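# Return the bench items to their shadow pads

### The arm

A 6-joint arm with a two-finger parallel gripper is mounted at the origin on a cart in front of the work surface, level with it; the furniture and walls round the work are solid. World frame = base frame: x ahead of the robot, y to its left, z up, the work surface at z = 0. Lengths are in m, angles in rad, forces in N, time in s.
With the tool pointing down it reaches from about 0.425 to 0.95 m from the base axis. Payload 3.5 kg.
Tool frame: the origin (TCP) lies at the very end of the fingers, on their centre line; the grasp point (between the pads) lies 19 mm behind it; z points along the fingers, y is the line along which they close (so a half turn about z gives the same grasp; the last joint's range is limited). The gripper opens to 85 mm and grips with 20 to 120 N. Pads are 22 mm wide; open, the fingers measure 114 mm over their backs; the gripper's body (76 mm by 85 mm) begins 54 mm behind the grasp point. The pads swing forward as they close: fully open they stand 13 mm farther back than shut.
Start: joints at [1.152, 0.286, 1.577, -0, 1.279, -0.15], TCP at [0.179, 0.651, 0.231] pointing down, gripper open.
Joint ranges: [-2.77, 2.77], [-0.9, 2.22], [0.21, 2.48], [-1.53, 4.67], [0.24, 2.81], [-2.84, 2.84]. Speed limits (rad/s): [2.79, 2.79, 3.14, 3.14, 3.14, 3.14].

### API

Orientations are given as a unit quaternion [x, y, z, w].
In Python, from plant import ctrl gives the robot as it stands.
- The arm moves only by the tool carry_out, never from a script. Its argument "deltas" is one flat list of numbers, 6 for each row, row after row: the shift along the tool's x, y, z in m, then the turn, a rotation vector about the tool's x, y, z in rad. A call has 1 to 5 rows; each row is the pose to reach, as a shift and turn from the pose commanded when the call began, along the tool's axes at that moment; what a row does not reach only later rows make up. A row lasts 1/8 s, in which the tool goes at most 62.5 mm and 10.7 degrees, less where a joint would pass 70% of its speed; a pose out of reach is approached as far as the arm can. A call with a gripper value outside its range is refused whole. "grip" is the opening in per cent of the stroke, from 0 (shut) to 100 (fully open), set as the call begins (left out, the last holds). The fingers move at their own pace and stop on an object; "grip_force" is the grip in N (left out, the last holds). Time passes only in rows, so rows that repeat a pose let the fingers close. It gives the time, the measured TCP pose, the force, the opening and the grip force at its end, in the units of the state.
- ctrl.get_state(): the state, without advancing time (a new reading comes with each control period).
- ctrl.read_camera(name): name is "scene" or "top" or "wrist"; returns (picture, depth): 480x640x3 uint8, red, green, blue; 480x640 float32, m along the optical axis (not along the pixel's ray), 0 where there is no reading.
- ctrl.camera_model(name): a dict with "intrinsics" (3x3 intrinsics, pixels), "extrinsics" (4x4, takes a point from world to camera coordinates); the wrist camera has in their place "hand_eye" (4x4, takes a point from camera to tool coordinates, whose origin is the TCP and whose axes are the flange's). Camera axes: x right, y down, z forward; pixel columns grow to the right and rows downward; lengths in m; the calibration is good to about 2 mm. The wrist camera is an equidistant fisheye: a pixel r from the principal point sees the ray r / f radians off the axis. A picture is of the moment at which its call begins: read the wrist's pose just before it. camera_model takes no time and is no camera call.
- ctrl.sign_off(): hands the job in; it is judged then, once.
Trained networks look in the newest picture that a camera, given by its name, has taken for a name from the list of things; names that differ only in an ending like _2 or _b are one class to them, and where a whole thing is asked for, a point or a joint stands for the part that bears it (a point fixed in the world has none). Each returns a list of dicts, best first, with "score" (0 to 1); they miss things now and then, are a little off and sometimes report something else, mostly with a low value. They report only what shows in the picture. A call takes as long as a camera call. They do not tell look-alikes from the thing itself.
- ctrl.find_in(camera, query): "uv" ([column, row] in pixels, amid what is visible of it).
The state is a dict: "time": time; "qpos": joint angles; "dq": joint speeds; "joint_efforts": joint torques, N m; "eef_pos": TCP position; "tcp_rot": TCP orientation; "contact_force": force on the tool from outside, world axes, zero at the start; "wrist_torque": the same for the moment, N m; "opening": opening from 0.0 (shut) to 1.0 (fully open); "finger_force": force on a finger pad.
Only numpy, scipy, OpenCV 4.12 (cv2) and the standard library are available. Lean on these libraries where they do the work, as an engineer would, in place of code of your own. Each camera call takes 0.05 s, during which the arm holds its last target. There are 200 camera calls.

### The job

Tidy the bench: put the long red block, the bit holder, the solder spool and the green battery that lie nearest the robot each back on the charcoal pad whose light blue silhouette has its shape. Each should stand upright and cover its silhouette, centred on it and turned the way the silhouette lies (either way round is fine). Leave the mug and the glue bottle alone.

Things in the scene. Friction and masses are not known exactly. Their poses are not given: they have to be found in the camera images.
- block_mid (a point): Loose long red moulded assembly block with shallow pockets, 102 x 48 mm, 16 mm high, lying flat on the worktop. Point: its centre, 8 mm above its underside. x along its 102 mm length, y across its 48 mm width, z up.
- bits_mid (a point): Loose black bit holder, a 30 x 70 mm block, 18 mm high, with four short steel driver bits standing in it up to 32 mm. Point: centre of the block, 9 mm above its underside. x across its 30 mm width (grasp here), y along its 70 mm length, z up.
- spool_mid (a point): Loose solder spool standing on end: orange flanges, silvery wire, 60 mm diameter (as solid as a 60 mm cylinder), 48 mm high. Point: its centre, 24 mm above its underside. z up along its axis; x and y have no meaning.
- cell_mid (a point): Loose AA battery cell, green and white, lying down, 14 mm wide and high, 50 mm long; it does not roll. Point: its centre, 7 mm above its underside. x across its width, y along its length, z up.
- pad_block_top (a point): Fixed thin charcoal pad, 114 x 60 mm and 4 mm thick, screwed to the worktop, with a light blue 102 x 48 mm rectangular silhouette in its centre (flat, nothing stands up). Point: centre of the silhouette on the pad's top face, 4 mm above the worktop. z up; x along the silhouette's 102 mm length, y along its 48 mm width.
- pad_bits_top (a point): Fixed thin charcoal pad, 50 x 90 mm and 4 mm thick, screwed to the worktop, with a light blue 30 x 70 mm rectangular silhouette in its centre (flat, nothing stands up). Point: centre of the silhouette on the pad's top face, 4 mm above the worktop. z up; x across the silhouette's 30 mm width, y along its 70 mm length.
- pad_spool_top (a point): Fixed thin charcoal pad, 80 x 80 mm and 4 mm thick, screwed to the worktop, with a light blue round 60 mm silhouette in its centre (flat, nothing stands up). Point: centre of the silhouette on the pad's top face, 4 mm above the worktop. z up; x and y along the pad's edges.
- pad_cell_top (a point): Fixed thin charcoal pad, 34 x 72 mm and 4 mm thick, screwed to the worktop, with a light blue slim 14 x 50 mm battery-shaped silhouette in its centre (flat, nothing stands up). Point: centre of the silhouette on the pad's top face, 4 mm above the worktop. z up; x across the silhouette's 14 mm width, y along its 50 mm length.
- mug_mid (a point): Bystander: loose orange mug, 81 mm across, 101 mm high, standing at the robot's left. Point: on its axis 50 mm above its underside (roughly its middle). z up.
- glue_mid (a point): Bystander: loose small brown dropper bottle of thread glue with black cap, 33 mm across, 102 mm high, standing beyond the pads. Point: on its axis 35 mm above its underside. z up.
There are look-alikes about, which are no part of the job. What is shaped like the part that bears spool_mid but turquoise is not meant.

How it is judged:
At the end, for the whole second after the job is handed in: Each of the four things rests upright (within 0.1 rad) on its own pad, its centre within 12 mm of the silhouette's centre horizontally and at its resting height within 4 mm, its axes within 0.2 rad of the silhouette's, either way round (any turn for the spool), let go and at rest (horizontal distance between block_mid and pad_block_top below 0.012 m and z of block_mid in the frame of pad_block_top between 0.004 and 0.012 m and angle between each of block_mid, bits_mid, spool_mid, cell_mid's own z axis and vertical below 0.1 rad and linear speed of each of block, bits, spool, cell below 0.01 m/s and contact force between each of block, bits, spool, cell and the fingers below 0.05 N and angle between the x axis of block_mid and the x axis of pad_block_top, either way round below 0.2 rad and horizontal distance between bits_mid and pad_bits_top below 0.012 m and z of bits_mid in the frame of pad_bits_top between 0.005 and 0.013 m and angle between the x axis of bits_mid and the x axis of pad_bits_top, either way round below 0.2 rad and horizontal distance between spool_mid and pad_spool_top below 0.012 m and z of spool_mid in the frame of pad_spool_top between 0.02 and 0.028 m and horizontal distance between cell_mid and pad_cell_top below 0.012 m and z of cell_mid in the frame of pad_cell_top between 0.003 and 0.011 m and angle between the x axis of cell_mid and the x axis of pad_cell_top, either way round below 0.2 rad); the robot touches nothing.
It fails at once if the mug is moved more than 20 mm or tipped (distance of mug_mid from where it was at the start of the episode above 0.02 m or angle between mug_mid's own z axis and vertical above 0.3 rad).
It fails at once if the glue bottle is moved more than 20 mm or tipped (distance of glue_mid from where it was at the start of the episode above 0.02 m or angle between glue_mid's own z axis and vertical above 0.3 rad).
It also fails if it takes over 112 s, if anything falls off the work surface, if the arm or the gripper's body presses on something with over 40 N, if the wrist force passes 120 N, or if a joint passes its speed limit or range.

## Working session

There is one attempt and no reset: what is moved stays moved. The work goes in short steps, Python scripts to look and compute and a tool call to move; the robot and the scene stay as the last step left them, time stands still between calls to the robot, and variables do not carry over. Pictures are saved under pics/ and viewed, at most 18 in all, crops included, and the job is handed in when it is done.

Besides the shell and the picture viewer there is one more tool, called after "Call:" as name(argument=value, ...) on one line, values as JSON. carry_out: Moves the arm, as the interface text tells. Its arguments: {"type":"object","properties":{"deltas":{"type":"array"},"grip":{"type":"number"},"grip_force":{"type":"number"}},"required":["deltas"]}

```bash
mkdir -p pics
cat > h.py <<'E'
import numpy as np, cv2
from plant import ctrl
from scipy.spatial.transform import Rotation as R
def snap(c,fn=None):
    p,d=ctrl.read_camera(c)
    if fn: cv2.imwrite('pics/'+fn,p[:,:,::-1])
    return p,d
def w(c,u,v,d):
    m=ctrl.camera_model(c);K=np.array(m['intrinsics']);E=np.array(m['extrinsics'])
    P=np.linalg.inv(K)@np.array([u,v,1.])*d
    return (np.linalg.inv(E)@np.append(P,1))[:3]
def wz(c,u,v,z):
    m=ctrl.camera_model(c);K=np.array(m['intrinsics']);E=np.linalg.inv(np.array(m['extrinsics']))
    r=E[:3,:3]@np.linalg.inv(K)@np.array([u,v,1.]);o=E[:3,3]
    return o+r*(z-o[2])/r[2]
def px(c,X):
    m=ctrl.camera_model(c);P=np.array(m['extrinsics'])@np.append(X,1);q=np.array(m['intrinsics'])@P[:3]
    return q[:2]/q[2]
E
python3 - <<'E'
from h import *
s=ctrl.get_state();print(s)
snap('top','top.png');
for n in 'block_mid bits_mid spool_mid cell_mid pad_block_top pad_bits_top pad_spool_top pad_cell_top mug_mid glue_mid'.split():
    for r in ctrl.find_in('top',n): print(n,r,wz('top',*r['uv'],0.01).round(3))
snap('scene','scene.png')
E
```

```text
{'time': 0.0, 'qpos': array([ 1.15202624e+00,  2.87195230e-01,  1.57821398e+00, -1.75951016e-06,
        1.27858248e+00, -1.49983621e-01]), 'dq': array([-0.00151938, -0.00109957, -0.00072337,  0.000169  , -0.00249297,
        0.00060665]), 'joint_efforts': array([-1.19623095e-03, -4.05978048e+01, -2.92626321e+01, -1.93404476e-04,
        5.75882150e-03,  8.58177572e-06]), 'eef_pos': array([0.17894027, 0.65015602, 0.22990744]), 'tcp_rot': array([ 1.33988690e-01,  9.90982135e-01, -1.15157622e-03, -3.35727287e-04]), 'contact_force': array([ 0.95466379,  0.41408829, -0.38483338]), 'wrist_torque': array([ 0.03937019, -0.02073789, -0.03343554]), 'finger_force': 0.0, 'opening': 1.000936859235026}
block_mid {'uv': [359.3, 284.0], 'score': 0.71} [ 0.43  -0.017  0.01 ]
bits_mid {'uv': [319.4, 283.7], 'score': 0.62} [0.428 0.092 0.01 ]
spool_mid {'uv': [405.8, 294.7], 'score': 0.8} [ 0.404 -0.145  0.01 ]
spool_mid {'uv': [450.6, 297.8], 'score': 0.73} [ 0.398 -0.267  0.01 ]
cell_mid {'uv': [268.1, 282.2], 'score': 0.55} [0.429 0.234 0.01 ]
pad_block_top {'uv': [266.2, 231.5], 'score': 0.87} [0.569 0.244 0.01 ]
pad_block_top {'uv': [395.2, 249.7], 'score': 0.4} [ 0.527 -0.115  0.01 ]
pad_bits_top {'uv': [393.6, 248.5], 'score': 0.71} [ 0.53 -0.11  0.01]
pad_spool_top {'uv': [350.5, 239.6], 'score': 0.91} [0.552 0.009 0.01 ]
pad_spool_top {'uv': [410.3, 296.0], 'score': 0.22} [ 0.401 -0.157  0.01 ]
pad_cell_top {'uv': [309.8, 230.5], 'score': 0.77} [0.575 0.123 0.01 ]
pad_cell_top {'uv': [267.4, 282.2], 'score': 0.17} [0.429 0.236 0.01 ]
mug_mid {'uv': [202.5, 283.7], 'score': 0.82} [0.42  0.414 0.01 ]
glue_mid {'uv': [295.7, 178.0], 'score': 0.7} [0.722 0.167 0.01 ]
glue_mid {'uv': [267.1, 231.7], 'score': 0.47} [0.569 0.241 0.01 ]
```

Run:
```python
import cv2
p=cv2.imread('pics/top.png')[150:330,190:490]
cv2.imwrite('pics/topc.png',cv2.resize(p,(800,480),interpolation=cv2.INTER_CUBIC))
```

```text
(no output)
```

View pics/topc.png

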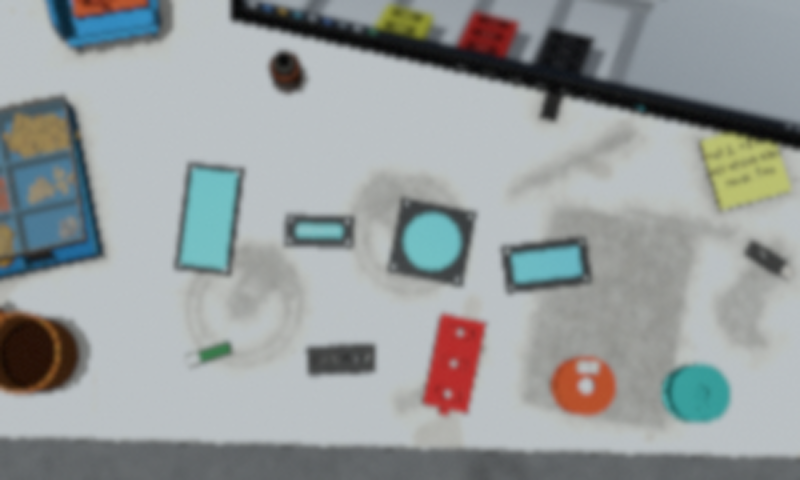

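View pics/scene.png

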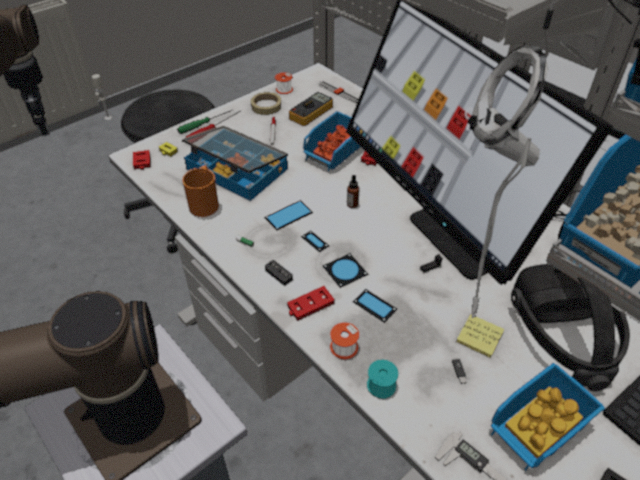

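Crop and scene view: the orange spool (406,295) is the one asked for. The turquoise spool (451,298) is the look-alike and stays. The red block is at (360,284), bits (319,284), battery (268,282) and pads (266,231), (310,231), (351,240), (394,249).

```bash
cat > seg.py <<'E'
from h import *
def pca(P):
    c=P[:,:2].mean(0);rr=cv2.minAreaRect((P[:,:2]*1000).astype(np.float32))
    ev,V=np.linalg.eigh(np.cov((P[:,:2]-c).T));a=np.degrees(np.arctan2(V[1,1],V[0,1]))
    return 'mean',c.round(4),'rect c',np.round(rr[0],1),'size',np.round(rr[1],1),'long axis deg',round(a%180,1)
def cloud(c,p,d):
    m=ctrl.camera_model(c);K=np.array(m['intrinsics']);E=np.linalg.inv(np.array(m['extrinsics']))
    v,u=np.mgrid[:480,:640];P=np.stack([(u-K[0,2])/K[0,0]*d,(v-K[1,2])/K[1,1]*d,d],-1)
    return P@E[:3,:3].T+E[:3,3]
E
python3 - <<'E'
from seg import *
print(np.array(ctrl.camera_model('top')['extrinsics']).round(3))
p,d=snap('top');C=cloud('top',p,d)
hsv=cv2.cvtColor(p,cv2.COLOR_RGB2HSV);H,S,V=[hsv[...,i].astype(int) for i in range(3)]
v,u=np.mgrid[:480,:640]
def win(cx,cy,r): return (abs(u-cx)<r)&(abs(v-cy)<r)
blue=(H>80)&(H<105)&(S>70)&(V>120)
M={'block':win(360,286,26)&(((H<8)|(H>172))&(S>120)),'bits':win(319,284,17)&(V<110),'spool':win(408,294,17)&(C[...,2]>.04),'spoolcol':win(408,294,17)&(S>90),
'cell_green':win(270,282,14)&(H>45)&(H<85)&(S>80),'cell_h':win(268,282,14)&(C[...,2]>.007),
'pblock':win(268,231,26)&blue,'pcell':win(310,236,14)&blue,'pspool':win(352,240,18)&blue,'pbits':win(394,249,20)&blue}
for k,m in M.items(): print(k,m.sum(),'z',np.percentile(C[m][:,2],[5,50,95]).round(4),*pca(C[m]))
E
```

```text
[[ 0.025 -1.    -0.01   0.076]
 [-0.994 -0.023 -0.111  0.551]
 [ 0.11   0.012 -0.994  1.392]
 [ 0.     0.     0.     1.   ]]
block 526 z [0.0043 0.0146 0.0204] mean [ 0.4238 -0.0176] rect c [428.6  11.3] size [103.8  96.4] long axis deg 165.1
bits 229 z [0.0102 0.0173 0.0265] mean [0.4254 0.0972] rect c [414.7  97.4] size [46.9 63. ] long axis deg 93.6
spool 386 z [0.0418 0.0471 0.0525] mean [ 0.404  -0.1452] rect c [402.3 -52.9] size [ 55.8 249.8] long axis deg 93.2
spoolcol 351 z [0.0025 0.0464 0.0514] mean [ 0.4019 -0.1454] rect c [410.9 -57.4] size [255.1  56.4] long axis deg 88.2
cell_green 30 z [0.0084 0.0115 0.0164] mean [0.4289 0.2222] rect c [416.6 154.4] size [171.5  18. ] long axis deg 78.1
cell_h 91 z [0.0076 0.0111 0.0179] mean [0.426  0.2323] rect c [418.6 170.4] size [201.   36.3] long axis deg 84.0
pblock 672 z [-0.0019  0.0036  0.0085] mean [0.5697 0.2394] rect c [490.2 189.5] size [291.9  94.6] long axis deg 2.6
pcell 101 z [-0.0021  0.003   0.0085] mean [0.5578 0.1228] rect c [487.6  90.5] size [189.4  46.9] long axis deg 31.4
pspool 386 z [-0.0018  0.0032  0.0089] mean [0.5507 0.0061] rect c [550.2   6.4] size [59.3 60. ] long axis deg 76.0
pbits 300 z [-0.0024  0.0032  0.0084] mean [ 0.53   -0.1136] rect c [ 529.9 -113.4] size [32.8 72.4] long axis deg 98.9
```

```bash
cat >> seg.py <<'E'
def rect(c,mask,z):
    n,l,st,_=cv2.connectedComponentsWithStats(mask.astype(np.uint8));
    if n<2: return 'none'
    mask=l==1+np.argmax(st[1:,4])
    v,u=np.nonzero(mask);P=np.array([wz(c,a,b,z) for a,b in zip(u,v)])
    return (int(mask.sum()),)+pca(P)
E
python3 - <<'E'
from seg import *
p=cv2.imread('pics/top.png')
k=4;p=cv2.cvtColor(p,cv2.COLOR_BGR2HSV)
p=cv2.cvtColor(cv2.imread('pics/top.png'),cv2.COLOR_BGR2HSV);H,S,V=[p[...,i].astype(int) for i in range(3)]
v,u=np.mgrid[:480,:640]
def win(cx,cy,r): return (abs(u-cx)<r)&(abs(v-cy)<r)
blue=(H>80)&(H<105)&(S>70)&(V>120)
M={'block':(win(360,286,26)&(((H<8)|(H>172))&(S>120)),.016),'bits':(win(319,284,17)&(V<110),.018),'spool':(win(408,294,17)&(S>90),.048),
'cell_green':(win(270,282,14)&(H>45)&(H<85)&(S>60),.014),
'pblock':(win(268,231,26)&blue,.004),'pcell':(win(310,236,14)&blue,.004),'pspool':(win(352,240,18)&blue,.004),'pbits':(win(394,249,20)&blue,.004)}
for k,(m,z) in M.items(): print(k,*rect('top',m,z))
E
```

```text
block 526 mean [ 0.4239 -0.0181] rect c [422.5 -17.9] size [44.4 96.3] long axis deg 168.6
bits 229 mean [0.4255 0.0974] rect c [425.6  97.5] size [24.5 62.9] long axis deg 94.3
spool 348 mean [ 0.4016 -0.145 ] rect c [ 404.2 -146. ] size [55.6 61.2] long axis deg 82.2
cell_green 39 mean [0.4304 0.2275] rect c [430.  227.3] size [ 9.5 29.4] long axis deg 110.6
pblock 671 mean [0.5701 0.2399] rect c [570.3 240. ] size [ 51.  104.9] long axis deg 175.0
pcell 102 mean [0.5592 0.1233] rect c [559.1 123.4] size [47.4 16.8] long axis deg 88.5
pspool 387 mean [0.5507 0.0061] rect c [550.2   6.3] size [59.1 59.4] long axis deg 3.7
pbits 300 mean [ 0.5299 -0.1135] rect c [ 529.8 -113.5] size [32.4 72.2] long axis deg 99.0
```

```bash
cat > go.py <<'E'
import sys
from h import *
def go(x,y,z,a,steps=True):
    s=ctrl.get_state();T=R.from_quat(s['tcp_rot']);p=s['eef_pos']
    d=T.inv().apply(np.array([x,y,z])-p)
    Y=T.apply([0,1,0]);c=np.degrees(np.arctan2(Y[1],Y[0]))
    da=(a-c+90)%180-90   # world ccw deg
    a2=np.radians(c+da);ty=np.array([np.cos(a2),np.sin(a2),0]);tz=np.array([0,0,-1.]);tx=np.cross(ty,tz)
    rv=(T.inv()*R.from_matrix(np.stack([tx,ty,tz],1))).as_rotvec()
    print('t',round(s['time'],2),'tcp',p.round(4),'close',round(c,1),'q6',s['qpos'][5].round(2),'open',round(s['opening'],3),'| delta',d.round(4),rv.round(4),'len',np.linalg.norm(d).round(3))
if __name__=='__main__': go(*map(float,sys.argv[1:5]))
E
python3 -c "
from go import *
print(ctrl.camera_model('wrist'))
go(.45,.237,.2,20.6)"
```

```text
{'intrinsics': array([[371.64829954,   0.        , 320.76874043],
       [  0.        , 371.64829954, 238.47371922],
       [  0.        ,   0.        ,   1.        ]]), 'hand_eye': array([[-4.83905266e-05, -9.66268933e-01, -2.57535137e-01,
         6.58985638e-02],
       [ 9.99999999e-01, -4.61939246e-05, -1.45796506e-05,
         1.20129670e-03],
       [ 2.19130475e-06, -2.57535137e-01,  9.66268934e-01,
        -1.42572400e-01],
       [ 0.00000000e+00,  0.00000000e+00,  0.00000000e+00,
         1.00000000e+00]])}
t 0.65 tcp [0.1792 0.6507 0.2313] close 74.6 q6 -0.15 open 0.996 | delta [-0.3709 -0.327   0.0313] [-0.      0.      0.9425] len 0.495
```

Call:
carry_out(deltas=[-0.045,-0.04,0.004,0,0,0.11,-0.09,-0.08,0.008,0,0,0.22,-0.135,-0.12,0.012,0,0,0.33,-0.18,-0.16,0.016,0,0,0.44,-0.22,-0.195,0.02,0,0,0.55])

```text
time: 1.27
eef_pos: [0.3405, 0.4026, 0.2116]
tcp_rot: [0.4, 0.917, 0.0, 0.0]
contact_force: [0.4, 1.0, -0.2]
opening: 1.002
finger_force: 0.0
```

```bash
python3 go.py .45 .237 .16 20.6
```

```text
t 1.27 tcp [0.3405 0.4026 0.2116] close 42.9 q6 -0.07 open 1.002 | delta [-0.1959 -0.0324  0.0516] [1.000e-03 1.000e-04 3.886e-01] len 0.205
```

Call:
carry_out(deltas=[-0.05,-0.01,0.012,0,0,0.1,-0.1,-0.018,0.025,0,0,0.2,-0.15,-0.026,0.04,0,0,0.3,-0.196,-0.032,0.052,0,0,0.39,-0.196,-0.032,0.052,0,0,0.39])

```text
time: 1.9
eef_pos: [0.4509, 0.2371, 0.1585]
tcp_rot: [0.57, 0.822, -0.001, -0.0]
contact_force: [0.4, 1.3, -0.4]
opening: 1.003
finger_force: 0.0
```

```bash
cat > wr.py <<'E'
from h import *
class W:
    def __init__(s,fn=None):
        st=ctrl.get_state();s.p,s.d=snap('wrist',fn)
        m=ctrl.camera_model('wrist');s.K=np.array(m['intrinsics']);he=np.array(m['hand_eye'])
        T=np.eye(4);T[:3,:3]=R.from_quat(st['tcp_rot']).as_matrix();T[:3,3]=st['eef_pos'];s.T=T@he
    def grid(s,z):
        v,u=np.mgrid[:480,:640];K=s.K;dx=(u-K[0,2]);dy=(v-K[1,2]);r=np.hypot(dx,dy)+1e-9;th=r/K[0,0]
        ray=np.stack([dx/r*np.sin(th),dy/r*np.sin(th),np.cos(th)],-1)@s.T[:3,:3].T
        return s.T[:3,3]+ray*((z-s.T[2,3])/ray[...,2])[...,None]
    def ortho(s,x0,x1,y0,y1,z,ppm=2000):
        # rectified plan view at height z: rows down = -x, cols right = -y
        nx,ny=int((x1-x0)*ppm),int((y1-y0)*ppm)
        X=x1-(np.mgrid[:nx,:ny][0]+.5)/ppm;Y=y1-(np.mgrid[:nx,:ny][1]+.5)/ppm
        P=np.stack([X,Y,np.full(X.shape,z),np.ones(X.shape)],-1)@np.linalg.inv(s.T).T
        r=np.hypot(P[...,0],P[...,1]);th=np.arctan2(r,P[...,2]);k=th*s.K[0,0]/(r+1e-12)
        return cv2.remap(s.p,(P[...,0]*k+s.K[0,2]).astype(np.float32),(P[...,1]*k+s.K[1,2]).astype(np.float32),cv2.INTER_LINEAR)
E
python3 - <<'E'
from wr import *
from go import go
a=W('w1.png');go(.43,.237,.1,20.6)
cv2.imwrite('pics/o1.png',a.ortho(.34,.64,.06,.40,.008)[:,:,::-1])
E
```

```text
t 1.95 tcp [0.4504 0.2384 0.1591] close 20.6 q6 -0.07 open 0.999 | delta [ 0.0059 -0.0196  0.0591] [-0.0008 -0.0004  0.0001] len 0.063
```

View pics/o1.png

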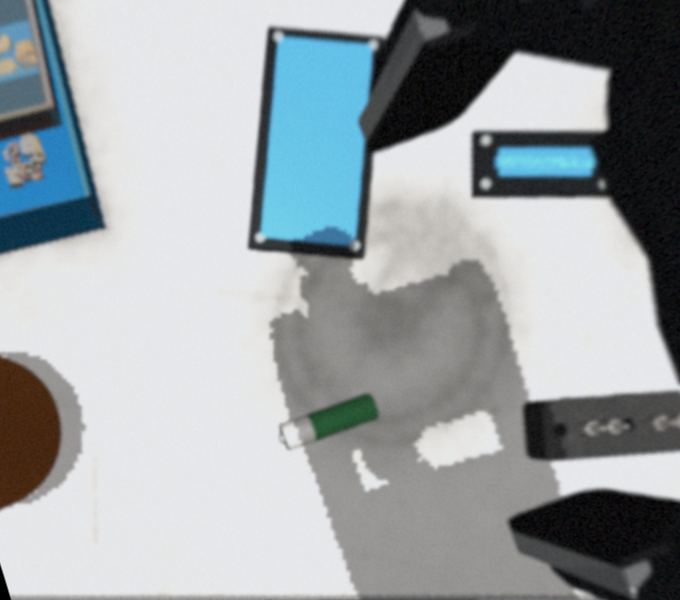

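Rectified view (2 px/mm): battery ends at (282,437) and (377,400), so it is centred at x 0.4305, y 0.2355, and its length matches 50 mm. The cell silhouette is centred at (546,161), the mug is far left, and nothing is in the way.

```bash
python3 go.py .4305 .236 .004 21.2
```

```text
t 1.95 tcp [0.4504 0.2384 0.1591] close 20.6 q6 -0.07 open 0.999 | delta [ 0.0047 -0.0194  0.1551] [-0.0008 -0.0004 -0.0104] len 0.156
```

Call:
carry_out(deltas=[0.005,-0.019,0.05,0,0,-0.01,0.005,-0.019,0.1,0,0,-0.01,0.005,-0.019,0.135,0,0,-0.01,0.005,-0.019,0.154,0,0,-0.01,0.005,-0.019,0.154,0,0,-0.01], grip=45, grip_force=30)

```text
time: 2.58
eef_pos: [0.4288, 0.2381, 0.0043]
tcp_rot: [0.563, 0.826, -0.001, -0.001]
contact_force: [0.4, 0.4, 1.1]
opening: 0.45
finger_force: 0.0
```

Call:
carry_out(deltas=[0,0,0,0,0,0,0,0,0,0,0,0,0,0,0,0,0,0,0,0,0,0,0,0], grip=0)

```text
time: 3.08
eef_pos: [0.4317, 0.238, 0.0069]
tcp_rot: [0.564, 0.826, 0.001, 0.001]
contact_force: [-1.2, 2.3, 5.5]
opening: 0.15
finger_force: 32.1
```

Call:
carry_out(deltas=[0,0,-0.03,0,0,0,0,0,-0.07,0,0,0,0,0,-0.07,0,0,0])

```text
time: 3.45
eef_pos: [0.4332, 0.238, 0.0788]
tcp_rot: [0.564, 0.826, 0.003, 0.003]
contact_force: [-0.2, 0.7, -0.6]
opening: 0.15
finger_force: 31.4
```

Run:
```python
from wr import *
from go import go
a=W();go(.5592,.1245,.07,-1.5)
o=a.ortho(.34,.64,.06,.40,.004)[:,:,::-1]
b=cv2.inRange(cv2.cvtColor(np.ascontiguousarray(o),cv2.COLOR_BGR2HSV),(85,70,100),(110,255,255))
n,l,st,c=cv2.connectedComponentsWithStats(b)
for i in range(1,n):
  if st[i,4]>1000: print(st[i],'xy',.64-c[i,1]/2000,.4-c[i,0]/2000, cv2.minAreaRect(np.argwhere(l==i).astype(np.float32)))
cv2.imwrite('pics/w2.png',np.vstack([a.p[:,:,::-1]]))
```

```text
t 3.5 tcp [0.4316 0.2375 0.0768] close 21.3 q6 -0.07 open 0.151 | delta [-0.1516  0.0778  0.0072] [ 3.700e-03 -3.000e-04  3.981e-01] len 0.171
[   0    0   83  190 5087] xy 0.5819236288578731 0.3769380774523295 ((93.2584228515625, 20.786514282226562), (177.92454528808594, 85.34211730957031), 13.5704345703125)
[  260    28   117   216 20673] xy 0.5718976926425773 0.24102633870265566 ((135.99594116210938, 317.9549255371094), (100.0419921875, 209.31863403320312), 84.80557250976562)
```

View pics/w2.png

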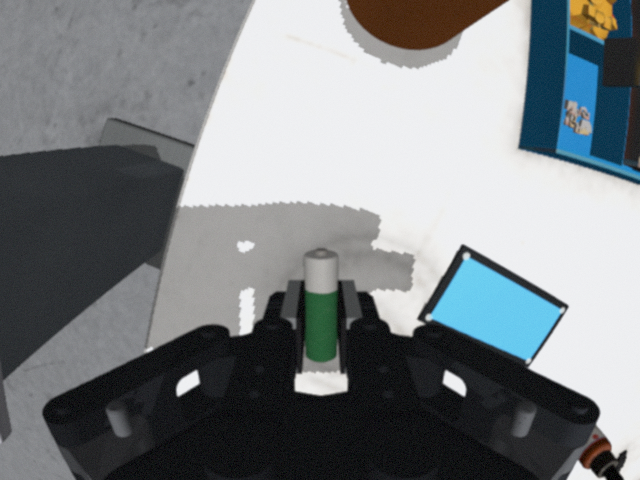

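The battery is held squarely between the pads, spanning pixels (320,250) to (320,360). I'll work out its offset along the length.

Run:
```python
from wr import *
from go import go
a=W();s=ctrl.get_state();T=R.from_quat(s['tcp_rot'])
for dz in(.002,.009):
  G=a.grid(s['eef_pos'][2]+dz)
  for uv in((320,251),(320,262),(320,360),(320,350)): print(dz,uv,T.inv().apply(G[uv[1],uv[0]]-s['eef_pos']).round(4))
go(.5592,.1245,.07,-1.5)
```

```text
0.002 (320, 251) [ 0.0234  0.001  -0.002 ]
0.002 (320, 262) [ 0.0187  0.001  -0.002 ]
0.002 (320, 360) [-0.0282  0.001  -0.002 ]
0.002 (320, 350) [-0.0228  0.001  -0.002 ]
0.009 (320, 251) [ 0.0255  0.001  -0.009 ]
0.009 (320, 262) [ 0.0211  0.001  -0.009 ]
0.009 (320, 360) [-0.0235  0.0009 -0.009 ]
0.009 (320, 350) [-0.0184  0.001  -0.009 ]
t 3.55 tcp [0.4304 0.2371 0.0753] close 21.3 q6 -0.07 open 0.149 | delta [-0.1517  0.0791  0.0054] [3.000e-04 1.000e-04 3.981e-01] len 0.171
```

Call:
carry_out(deltas=[-0.04,0.02,0,0,0,0.1,-0.08,0.04,0,0,0,0.2,-0.12,0.06,0,0,0,0.3,-0.152,0.079,0,0,0,0.4,-0.152,0.079,0,0,0,0.4])

```text
time: 4.18
eef_pos: [0.56, 0.1225, 0.0735]
tcp_rot: [0.718, 0.696, -0.001, -0.001]
contact_force: [-0.0, -0.4, -0.5]
opening: 0.154
finger_force: 31.4
```

Run:
```python
from wr import *
from go import go
a=W('w3.png');go(.560,.1245,.0095,-1.5)
```

```text
t 4.22 tcp [0.5586 0.1235 0.0733] close -1.7 q6 0.07 open 0.152 | delta [0.001  0.0016 0.0638] [-0.0038  0.0001 -0.003 ] len 0.064
```

View pics/w3.png

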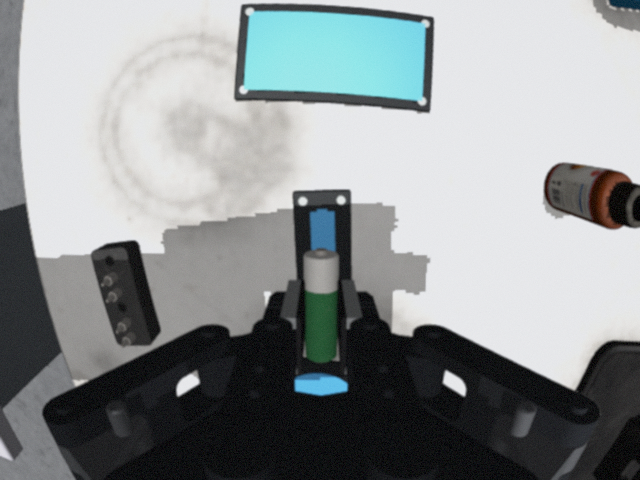

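The battery at (320,305) hangs over its pad and in line with it. The far silhouette edge is at row 208 and the far pad edge at row 191.

Run:
```python
from wr import *
a=W();G=a.grid(.004)
for uv in((322,208),(322,191),(310,215),(335,215),(295,200),(350,200)): print(uv,G[uv[1],uv[0]].round(4))
s=ctrl.get_state();G=a.grid(s['eef_pos'][2]+.009); print(s['eef_pos'],G[251,320].round(4),G[360,320].round(4))
```

```text
(322, 208) [0.5593 0.1517 0.004 ]
(322, 191) [0.5596 0.1616 0.004 ]
(310, 215) [0.5522 0.1478 0.004 ]
(335, 215) [0.5667 0.1474 0.004 ]
(295, 200) [0.5438 0.1569 0.004 ]
(350, 200) [0.5756 0.156  0.004 ]
[0.55782065 0.12420303 0.07332402] [0.5585 0.1495 0.0823] [0.5571 0.101  0.0823]
```

Call:
carry_out(deltas=[0.001,0.0015,0.03,0,0,0,0.001,0.0015,0.05,0,0,0,0.001,0.0015,0.06,0,0,0,0.001,0.0015,0.064,0,0,0,0.001,0.0015,0.064,0,0,0])

```text
time: 4.9
eef_pos: [0.5613, 0.1255, 0.0118]
tcp_rot: [0.717, 0.697, 0.0, 0.0]
contact_force: [-0.6, 0.5, -0.6]
opening: 0.156
finger_force: 31.4
```

Call:
carry_out(deltas=[0,0,0,0,0,0,0,0,0,0,0,0,0,0,0,0,0,0], grip=45)

```text
time: 5.28
eef_pos: [0.5611, 0.1253, 0.0116]
tcp_rot: [0.717, 0.697, 0.0, 0.0]
contact_force: [-0.5, -0.5, -0.1]
opening: 0.45
finger_force: 0.0
```

Call:
carry_out(deltas=[0,0,-0.03,0,0,0,0,0,-0.08,0,0,0,0,0,-0.09,0,0,0])

```text
time: 5.65
eef_pos: [0.5637, 0.1255, 0.1057]
tcp_rot: [0.717, 0.697, 0.003, 0.003]
contact_force: [-0.1, -0.6, -0.3]
opening: 0.452
finger_force: 0.0
```

Run:
```python
from wr import *
from go import go
a=W();go(.4405,.098,.1,4.3)
A=a.ortho(.36,.64,.06,.17,.014)[:,:,::-1]; B=a.ortho(.36,.64,.06,.17,.004)[:,:,::-1]
cv2.imwrite('pics/o3.png',np.hstack([A,B]))
```

```text
t 5.7 tcp [0.5632 0.1255 0.1052] close -1.6 q6 0.07 open 0.449 | delta [-0.0309 -0.1219  0.0044] [ 6.600e-03 -1.000e-04 -1.031e-01] len 0.126
```

View pics/o3.png

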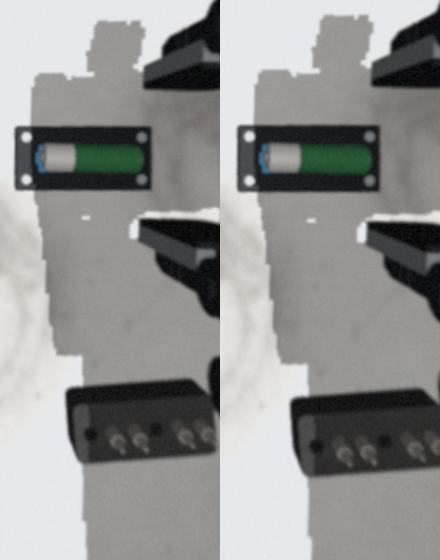

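The battery covers its silhouette ((95,158) in the left panel), with only a sliver of blue at the left end. Next is the bit holder.

```bash
python3 go.py .4245 .097 .1 4.3
```

```text
t 5.7 tcp [0.5632 0.1255 0.1052] close -1.6 q6 0.07 open 0.449 | delta [-0.0323 -0.1378  0.0043] [ 6.600e-03 -1.000e-04 -1.031e-01] len 0.142
```

Call:
carry_out(deltas=[-0.011,-0.046,0,0,0,-0.03,-0.022,-0.092,0,0,0,-0.07,-0.032,-0.138,0,0,0,-0.103,-0.032,-0.138,0,0,0,-0.103], grip=70)

```text
time: 6.2
eef_pos: [0.4171, 0.0971, 0.0983]
tcp_rot: [0.68, 0.733, -0.002, -0.002]
contact_force: [-0.1, 0.2, -0.3]
opening: 0.698
finger_force: 0.0
```

Run:
```python
from wr import *
from go import go
a=W();go(.4245,.097,.005,4.3)
A=a.ortho(.36,.5,.02,.17,.018)[:,:,::-1]; 
cv2.imwrite('pics/o4.png',cv2.resize(np.hstack([A]),None,fx=2,fy=2))
```

```text
t 6.25 tcp [0.42   0.0972 0.0998] close 4.3 q6 -0.08 open 0.701 | delta [-0.0005  0.0047  0.0947] [-0.0024 -0.0002 -0.0005] len 0.095
```

View pics/o4.png

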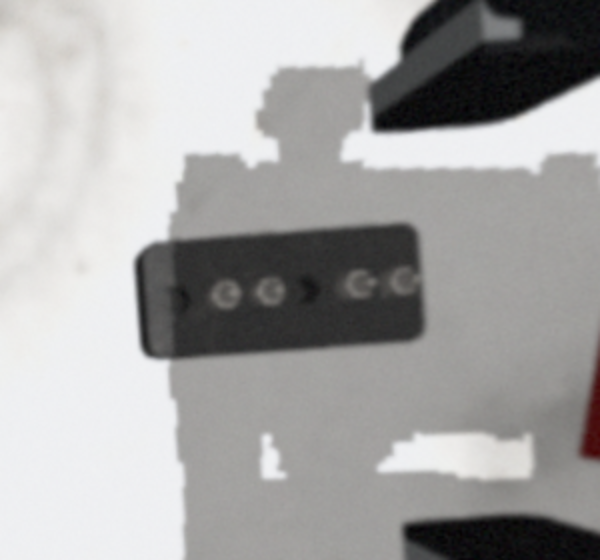

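Bit holder top face is centred at (282,291), i.e. x 0.427, y 0.099, at 94.4°, with a finger gap on each side.

Call:
carry_out(deltas=[0.002,0.006,0.04,0,0,0,0.002,0.006,0.075,0,0,0,0.002,0.006,0.092,0,0,0,0.002,0.006,0.094,0,0,0,0.002,0.006,0.094,0,0,0])

```text
time: 6.88
eef_pos: [0.4291, 0.0997, 0.0077]
tcp_rot: [0.68, 0.733, 0.0, 0.0]
contact_force: [0.4, 0.1, 0.9]
opening: 0.697
finger_force: 0.0
```

Call:
carry_out(deltas=[0,0,0,0,0,0,0,0,0,0,0,0,0,0,0,0,0,0,0,0,0,0,0,0], grip=0, grip_force=40)

```text
time: 7.38
eef_pos: [0.429, 0.0997, 0.0084]
tcp_rot: [0.68, 0.733, 0.001, 0.001]
contact_force: [-0.6, -0.2, 5.9]
opening: 0.337
finger_force: 40.3
```

Call:
carry_out(deltas=[0,0,-0.03,0,0,0,0,0,-0.08,0,0,0,0,0,-0.1,0,0,0])

```text
time: 7.75
eef_pos: [0.4289, 0.0997, 0.1097]
tcp_rot: [0.68, 0.733, 0.001, 0.001]
contact_force: [0.2, -0.2, -1.8]
opening: 0.338
finger_force: 40.1
```

```bash
python3 go.py .5302 -.1125 .09 9
```

```text
t 7.75 tcp [0.4289 0.0997 0.1097] close 4.3 q6 -0.08 open 0.338 | delta [-0.2192  0.0851  0.0201] [ 0.0038  0.0005 -0.082 ] len 0.236
```

Call:
carry_out(deltas=[-0.045,0.018,0,0,0,-0.02,-0.09,0.035,0,0,0,-0.04,-0.135,0.052,0,0,0,-0.06,-0.18,0.07,0.01,0,0,-0.082,-0.219,0.085,0.02,0,0,-0.082])

```text
time: 8.38
eef_pos: [0.5291, -0.1138, 0.0865]
tcp_rot: [0.65, 0.76, -0.0, -0.0]
contact_force: [-0.1, -0.3, -0.5]
opening: 0.337
finger_force: 40.1
```

Call:
carry_out(deltas=[0,0,0,0,0,0])

```text
time: 8.5
eef_pos: [0.5289, -0.1144, 0.0859]
tcp_rot: [0.651, 0.759, -0.0, -0.001]
contact_force: [-0.1, -0.5, -1.3]
opening: 0.333
finger_force: 40.1
```

Run:
```python
from wr import *
from go import go
a=W('w5.png');go(.5302,-.1125,.012,9)
```

```text
t 8.55 tcp [ 0.5282 -0.1129  0.086 ] close 8.9 q6 -0.55 open 0.338 | delta [0.     0.0022 0.074 ] [-0.0024 -0.0017 -0.0023] len 0.074
```

View pics/w5.png

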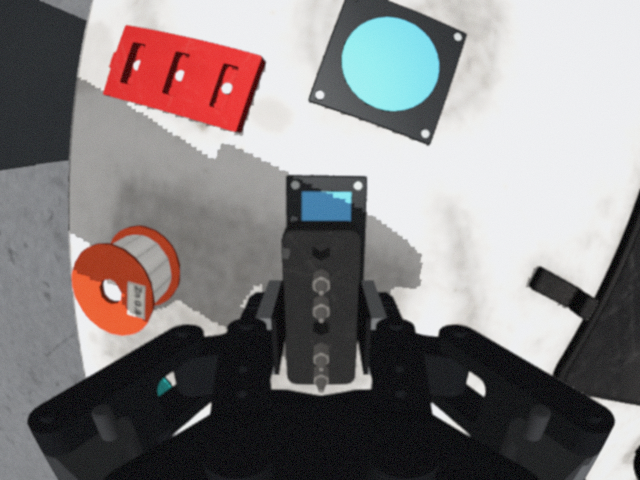

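The bit holder (322,305) hangs over its pad. The pad's far edge is at row 177, the silhouette's edge at row 191 (cols 301–352), and the holder's far edge at row 229.

Run:
```python
from wr import *
from go import go
a=W();s=ctrl.get_state();T=R.from_quat(s['tcp_rot'])
f=lambda p:T.inv().apply(p-s['eef_pos']).round(4)
G=a.grid(.004)
for uv in((287,177),(367,177),(301,192),(352,192)): print(uv,f(G[uv[1],uv[0]]))
G=a.grid(s['eef_pos'][2]+.0105)
for uv in((285,232),(361,232),(322,229),(322,382)): print(uv,f(G[uv[1],uv[0]]))
print(s['eef_pos'])
```

```text
(287, 177) [ 0.0443 -0.0207  0.0824]
(367, 177) [0.0443 0.0279 0.0823]
(301, 192) [ 0.035  -0.0123  0.0824]
(352, 192) [0.035  0.0188 0.0823]
(285, 232) [ 0.0329 -0.0133 -0.0104]
(361, 232) [ 0.0329  0.0146 -0.0105]
(322, 229) [ 0.034   0.0003 -0.0104]
(322, 382) [-0.0339  0.0002 -0.0106]
[ 0.52804793 -0.11208065  0.08628129]
```

Call:
carry_out(deltas=[0,0.003,0.04,0,0,0,0,0.003,0.062,0,0,0,0,0.003,0.07,0,0,0,0,0.003,0.074,0,0,0,0,0.003,0.074,0,0,0])

```text
time: 9.22
eef_pos: [0.5325, -0.1117, 0.0141]
tcp_rot: [0.649, 0.761, 0.0, 0.001]
contact_force: [-0.0, -0.3, -1.3]
opening: 0.335
finger_force: 40.1
```

Call:
carry_out(deltas=[0,0,0,0,0,0,0,0,0,0,0,0,0,0,0,0,0,0], grip=70)

```text
time: 9.6
eef_pos: [0.5324, -0.1121, 0.0139]
tcp_rot: [0.65, 0.76, 0.0, 0.001]
contact_force: [-0.2, -1.0, -0.1]
opening: 0.704
finger_force: 0.0
```

Call:
carry_out(deltas=[0,0,-0.03,0,0,0,0,0,-0.08,0,0,0,0,0,-0.12,0,0,0])

```text
time: 9.98
eef_pos: [0.5324, -0.1121, 0.1353]
tcp_rot: [0.65, 0.76, 0.0, 0.001]
contact_force: [0.9, 0.7, 0.4]
opening: 0.701
finger_force: 0.0
```

Run:
```python
from wr import *
from go import go
a=W();go(.432,-.018,.12,78.6)
A=a.ortho(.36,.64,-.2,.06,.004)[:,:,::-1]; 
cv2.imwrite('pics/o6.png',A)
```

```text
t 10.03 tcp [ 0.5357 -0.1133  0.1415] close 9.0 q6 -0.55 open 0.696 | delta [ 0.1105 -0.0877  0.02  ] [ 0.0049  0.0111 -1.2146] len 0.142
```

View pics/o6.png

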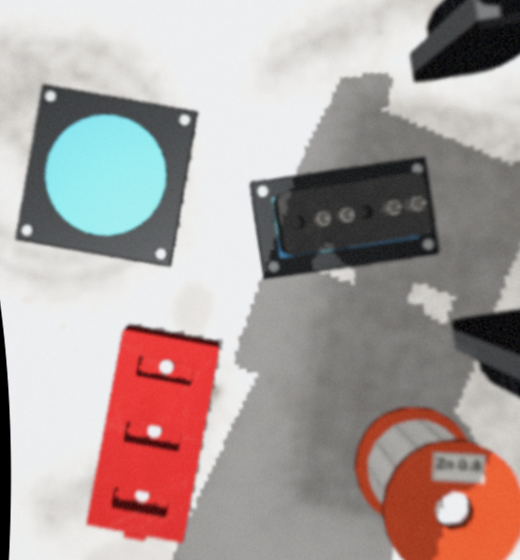

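The bit holder covers its silhouette ((345,220)), the spool silhouette is at (106,175), and the red block is centred at (155,434), about 169.5°. Next is the block.

```bash
python3 -c "
from go import *
print(ctrl.get_state()['qpos'].round(2))
go(.432,-.019,.12,79.3)"
```

```text
[-0.39  0.09  1.97 -0.    1.06 -0.55]
t 10.03 tcp [ 0.5357 -0.1133  0.1415] close 9.0 q6 -0.55 open 0.696 | delta [ 0.1095 -0.0878  0.02  ] [ 0.0048  0.0111 -1.2268] len 0.142
```

Call:
carry_out(deltas=[0.02,-0.018,0,0,0,-0.16,0.04,-0.036,0,0,0,-0.32,0.06,-0.054,0,0,0,-0.48,0.08,-0.07,0.01,0,0,-0.64,0.11,-0.088,0.02,0,0,-0.8], grip=85)

```text
time: 10.65
eef_pos: [0.4276, -0.0168, 0.1134]
tcp_rot: [0.3, 0.954, 0.0, 0.001]
contact_force: [-0.4, 0.0, -0.1]
opening: 0.853
finger_force: 0.0
```

```bash
python3 go.py .432 -.019 .12 79.3
```

```text
t 10.65 tcp [ 0.4276 -0.0168  0.1134] close 55.1 q6 -1.24 open 0.853 | delta [-0.0049  0.0007 -0.0066] [ 2.000e-04  1.200e-03 -4.229e-01] len 0.008
```

Call:
carry_out(deltas=[-0.003,0,0,0,0,-0.15,-0.005,0.001,0,0,0,-0.3,-0.005,0.001,0,0,0,-0.42,-0.005,0.001,0,0,0,-0.42])

```text
time: 11.15
eef_pos: [0.4325, -0.0191, 0.1133]
tcp_rot: [0.097, 0.995, -0.0, 0.0]
contact_force: [0.4, 0.2, 0.4]
opening: 0.849
finger_force: 0.0
```

Run:
```python
from wr import *
from go import go
a=W();go(.432,-.019,.005,79.3)
o=np.ascontiguousarray(a.ortho(.36,.52,-.1,.08,.016))
h=cv2.cvtColor(o,cv2.COLOR_RGB2HSV);b=cv2.inRange(h,(0,120,90),(6,255,255))|cv2.inRange(h,(172,120,90),(180,255,255))
n,l,st,c=cv2.connectedComponentsWithStats(b);i=1+np.argmax(st[1:,4])
P=np.argwhere(l==i)
print(st[i],cv2.minAreaRect(P.astype(np.float32)),'xy',.52-c[i,1]/2000,.08-c[i,0]/2000)
```

```text
t 11.2 tcp [ 0.4325 -0.0191  0.1133] close 78.8 q6 -1.65 open 0.849 | delta [ 0.0006 -0.      0.1083] [-0.      0.0001 -0.0093] len 0.108
[  133    88   125   208 16985] ((194.07620239257812, 193.8562469482422), (93.5903091430664, 203.10366821289062), 79.26110076904297) xy 0.4246005298793053 -0.0171830144244922
```

Call:
carry_out(deltas=[0,0,0.05,0,0,-0.01,0,0,0.09,0,0,-0.01,0,0,0.105,0,0,-0.01,0,0,0.108,0,0,-0.01,0,0,0.108,0,0,-0.01])

```text
time: 11.82
eef_pos: [0.4338, -0.0194, 0.0065]
tcp_rot: [0.092, 0.996, -0.0, 0.001]
contact_force: [-0.5, 0.6, 0.3]
opening: 0.852
finger_force: 0.0
```

Call:
carry_out(deltas=[0,0,0,0,0,0,0,0,0,0,0,0,0,0,0,0,0,0,0,0,0,0,0,0], grip=0, grip_force=60)

```text
time: 12.32
eef_pos: [0.4341, -0.0195, 0.0071]
tcp_rot: [0.092, 0.996, -0.0, 0.002]
contact_force: [-1.2, 0.4, 6.1]
opening: 0.539
finger_force: 62.0
```

Call:
carry_out(deltas=[0,0,-0.03,0,0,0,0,0,-0.08,0,0,0,0,0,-0.1,0,0,0])

```text
time: 12.7
eef_pos: [0.4343, -0.0195, 0.1087]
tcp_rot: [0.092, 0.996, -0.001, 0.003]
contact_force: [-0.7, -0.7, -0.5]
opening: 0.539
finger_force: 61.8
```

Run:
```python
from wr import *
from go import go
a=W('w7.png');go(.5803,.2395,.1,85)
```

```text
t 12.75 tcp [ 0.4354 -0.0197  0.1104] close 79.5 q6 -1.67 open 0.537 | delta [-0.095   0.2813  0.011 ] [-0.0013  0.0087 -0.0963] len 0.297
```

View pics/w7.png

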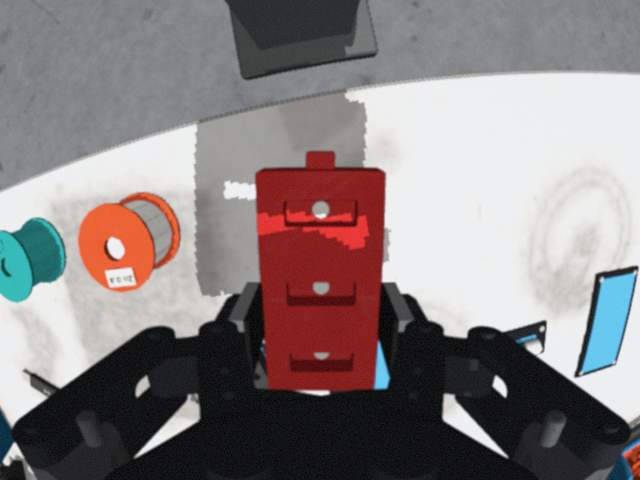

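The block is held level. Body rows 170–389 at cols 257–385, with a small tab at (320,160). I'll measure its offset in the gripper.

Run:
```python
from wr import *
a=W();s=ctrl.get_state();T=R.from_quat(s['tcp_rot'])
f=lambda p:T.inv().apply(p-s['eef_pos']).round(4)
for dz in (.009,.001):
  G=a.grid(s['eef_pos'][2]+dz)
  print(dz,[(uv,f(G[uv[1],uv[0]])) for uv in((320,152),(320,170),(320,389),(320,209),(320,288),(320,357),(258,172),(385,172))])
```

```text
0.009 [((320, 152), array([ 0.0614,  0.001 , -0.0095])), ((320, 170), array([ 0.0548,  0.001 , -0.0094])), ((320, 389), array([-0.0415,  0.0009, -0.0087])), ((320, 209), array([ 0.0404,  0.001 , -0.0093])), ((320, 288), array([ 0.0089,  0.0009, -0.0091])), ((320, 357), array([-0.0236,  0.0009, -0.0088])), ((258, 172), array([ 0.0543, -0.0217, -0.0094])), ((385, 172), array([ 0.0544,  0.0248, -0.0094]))]
0.001 [((320, 152), array([ 0.0612,  0.001 , -0.0015])), ((320, 170), array([ 0.0542,  0.001 , -0.0014])), ((320, 389), array([-0.0478,  0.0009, -0.0006])), ((320, 209), array([ 0.0389,  0.0009, -0.0013])), ((320, 288), array([ 0.0056,  0.0009, -0.001 ])), ((320, 357), array([-0.0289,  0.0009, -0.0008])), ((258, 172), array([ 0.0537, -0.0231, -0.0014])), ((385, 172), array([ 0.0537,  0.0261, -0.0014]))]
```

Call:
carry_out(deltas=[-0.018,0.056,0,0,0,-0.02,-0.037,0.112,0,0,0,-0.04,-0.056,0.168,0,0,0,-0.06,-0.075,0.224,0,0,0,-0.08,-0.094,0.28,0.01,0,0,-0.096])

```text
time: 13.42
eef_pos: [0.5768, 0.2408, 0.0943]
tcp_rot: [0.044, 0.999, -0.0, 0.0]
contact_force: [0.9, -1.6, 0.3]
opening: 0.536
finger_force: 61.8
```

Call:
carry_out(deltas=[0,0,0.02,0,0,0,0,0,0.03,0,0,0])

```text
time: 13.68
eef_pos: [0.5738, 0.2385, 0.0617]
tcp_rot: [0.044, 0.999, -0.001, -0.003]
contact_force: [0.6, -0.1, -0.7]
opening: 0.537
finger_force: 61.9
```

Run:
```python
from wr import *
from go import go
a=W('w8.png');go(.580,.2385,.0115,85)
```

```text
t 13.72 tcp [0.5731 0.2378 0.0609] close 84.9 q6 -1.25 open 0.536 | delta [-0.0071  0.0015  0.0493] [-0.0025 -0.0069 -0.001 ] len 0.05
```

View pics/w8.png

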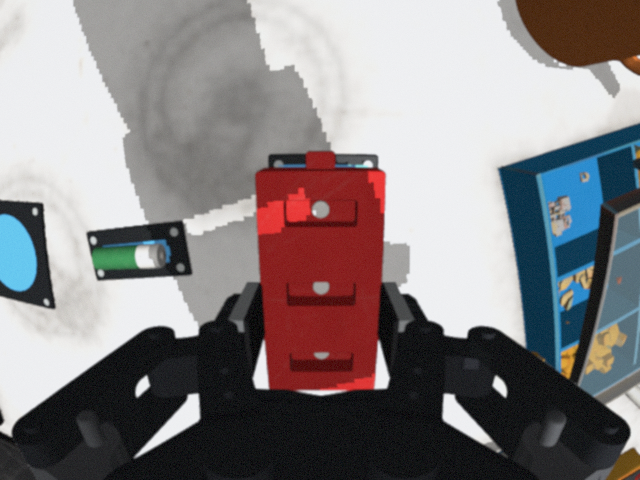

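The block (320,270) is over its pad, whose near edge is at row 155, cols 269–379. I'll compute the remaining offset.

Run:
```python
from wr import *
from go import go
a=W();s=ctrl.get_state();T=R.from_quat(s['tcp_rot'])
f=lambda p:T.inv().apply(p-s['eef_pos']).round(4)
G=a.grid(.004)
print([(uv,f(G[uv[1],uv[0]])) for uv in((269,156),(379,156),(285,154))])
go(.580,.2385,.0115,85)
```

```text
[((269, 156), array([ 0.0588, -0.0264,  0.0586])), ((379, 156), array([0.0589, 0.0327, 0.0585])), ((285, 154), array([ 0.0598, -0.0177,  0.0586]))]
t 13.78 tcp [0.5737 0.2376 0.0622] close 84.9 q6 -1.25 open 0.539 | delta [-0.0065  0.0016  0.0507] [-0.0021 -0.0057 -0.0016] len 0.051
```

Call:
carry_out(deltas=[-0.0065,0.002,0.02,0,0,0,-0.0065,0.002,0.04,0,0,0,-0.0065,0.002,0.048,0,0,0,-0.0065,0.002,0.051,0,0,0,-0.0065,0.002,0.051,0,0,0])

```text
time: 14.4
eef_pos: [0.5829, 0.2404, 0.0146]
tcp_rot: [0.044, 0.999, 0.0, 0.0]
contact_force: [0.0, -0.3, -0.5]
opening: 0.536
finger_force: 61.9
```

Call:
carry_out(deltas=[0,0,0,0,0,0,0,0,0,0,0,0,0,0,0,0,0,0], grip=75)

```text
time: 14.78
eef_pos: [0.5831, 0.2406, 0.0148]
tcp_rot: [0.044, 0.999, 0.0, 0.0]
contact_force: [-0.5, -0.0, 0.5]
opening: 0.751
finger_force: 0.0
```

Call:
carry_out(deltas=[0,0,-0.03,0,0,0,0,0,-0.08,0,0,0,0,0,-0.14,0,0,0])

```text
time: 15.15
eef_pos: [0.5818, 0.2402, 0.1545]
tcp_rot: [0.044, 0.999, -0.0, -0.001]
contact_force: [0.8, 0.3, 0.6]
opening: 0.753
finger_force: 0.0
```

Run:
```python
from wr import *
from go import go
a=W();go(.43,-.140,.16,85)
A=a.ortho(.46,.66,.06,.33,.012)[:,:,::-1]
cv2.imwrite('pics/o9.png',A)
```

```text
t 15.2 tcp [0.5872 0.2418 0.166 ] close 85.0 q6 -1.25 open 0.748 | delta [ 0.1234 -0.3941  0.0025] [ 0.0046  0.0139 -0.0002] len 0.413
```

View pics/o9.png

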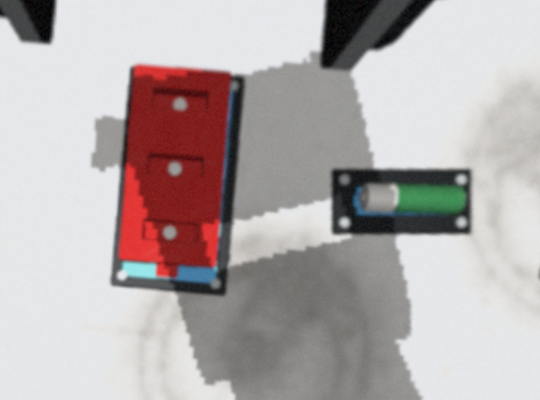

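The block sits on its silhouette with its tab end about 3 mm inside the lower edge at row 281, within tolerance, and the battery at (410,198) is fine. Next is the orange spool, the one at (406,295) in the top view and not the turquoise one.

Call:
carry_out(deltas=[0.018,-0.056,0,0,0,0,0.036,-0.112,0,0,0,0,0.054,-0.168,0,0,0,0,0.072,-0.224,0,0,0,0,0.088,-0.28,0,0,0,0], grip=100)

```text
time: 15.82
eef_pos: [0.4698, -0.0322, 0.1546]
tcp_rot: [0.044, 0.999, -0.0, 0.001]
contact_force: [1.0, -1.5, 0.3]
opening: 0.999
finger_force: 0.0
```

Call:
carry_out(deltas=[0.018,-0.056,0,0,0,0,0.035,-0.108,0,0,0,0,0.035,-0.108,0,0,0,0])

```text
time: 16.2
eef_pos: [0.4253, -0.1382, 0.1547]
tcp_rot: [0.047, 0.999, -0.0, 0.0]
contact_force: [-0.5, -0.1, 0.7]
opening: 1.003
finger_force: 0.0
```

Run:
```python
from wr import *
from go import go
a=W();go(.404,-.146,.012,85)
o=np.ascontiguousarray(a.ortho(.34,.50,-.22,-.08,.048))
cv2.imwrite('pics/o10.png',cv2.resize(o[:,:,::-1],None,fx=1.5,fy=1.5))
p,d=snap('top');print([ (r,wz('top',*r['uv'],.048).round(4)) for r in ctrl.find_in('top','spool_mid')])
```

```text
t 16.25 tcp [ 0.4258 -0.1366  0.1546] close 84.7 q6 -2.02 open 0.999 | delta [ 0.021  -0.0113  0.1426] [-0.      0.0008 -0.0046] len 0.145
[]
```

View pics/o10.png

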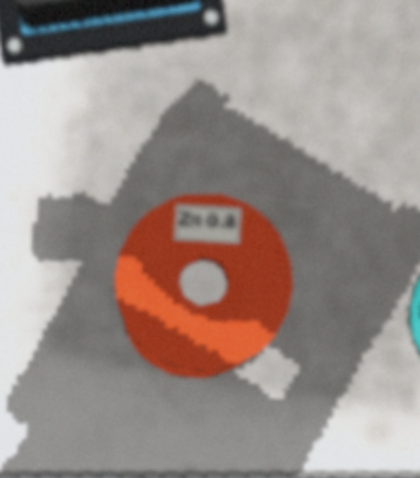

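The enlarged view confirms it: orange flange, "Zn 0.8" label, 59 mm across, centred at (203,284), so x 0.4055, y −0.1475. A turquoise edge is at the far right.

```bash
python3 go.py .4055 -.1475 .012 84.7
```

```text
t 16.35 tcp [ 0.4264 -0.1349  0.1544] close 85.0 q6 -2.02 open 1.001 | delta [ 0.0198 -0.0145  0.1423] [0.0003 0.0003 0.0047] len 0.144
```

Call:
carry_out(deltas=[0.02,-0.0135,0.03,0,0,0,0.02,-0.0135,0.065,0,0,0,0.02,-0.0135,0.085,0,0,0,0.02,-0.0135,0.085,0,0,0])

```text
time: 16.85
eef_pos: [0.4044, -0.1448, 0.0677]
tcp_rot: [0.043, 0.999, 0.001, -0.002]
contact_force: [-0.5, -0.1, -0.3]
opening: 1.002
finger_force: 0.0
```

```bash
python3 go.py .4055 -.1475 .014 84.7
```

```text
t 16.85 tcp [ 0.4044 -0.1448  0.0677] close 85.1 q6 -2.07 open 1.002 | delta [-0.0016 -0.0027  0.0537] [ 0.0023 -0.0038  0.0074] len 0.054
```

Call:
carry_out(deltas=[0,-0.002,0.02,0,0,0,0,-0.002,0.04,0,0,0,0,-0.002,0.054,0,0,0,0,-0.002,0.054,0,0,0])

```text
time: 17.35
eef_pos: [0.4049, -0.1483, 0.015]
tcp_rot: [0.043, 0.999, 0.0, -0.001]
contact_force: [0.3, -0.0, -0.1]
opening: 0.999
finger_force: 0.0
```

Call:
carry_out(deltas=[0,0,0,0,0,0,0,0,0,0,0,0,0,0,0,0,0,0,0,0,0,0,0,0], grip=0, grip_force=60)

```text
time: 17.85
eef_pos: [0.4061, -0.1496, 0.0166]
tcp_rot: [0.044, 0.999, -0.001, 0.001]
contact_force: [-0.4, 1.3, 6.5]
opening: 0.681
finger_force: 64.8
```

Call:
carry_out(deltas=[0,0,-0.03,0,0,0,0,0,-0.07,0,0,0,0,0,-0.1,0,0,0])

```text
time: 18.23
eef_pos: [0.4046, -0.1488, 0.1162]
tcp_rot: [0.044, 0.999, -0.0, -0.0]
contact_force: [1.2, -0.4, -2.4]
opening: 0.688
finger_force: 65.1
```

Run:
```python
from wr import *
from go import go
a=W();s=ctrl.get_state();T=R.from_quat(s['tcp_rot'])
z=s['eef_pos'][2]+.034
o=np.ascontiguousarray(a.ortho(s['eef_pos'][0]-.06,s['eef_pos'][0]+.06,s['eef_pos'][1]-.06,s['eef_pos'][1]+.06,z))
h=cv2.cvtColor(o,cv2.COLOR_RGB2HSV);b=cv2.inRange(h,(0,120,70),(16,255,255))
P=np.argwhere(b);(r,c),rad=cv2.minEnclosingCircle(P.astype(np.float32))
print('disc rel tcp',.06-r/2000,.06-c/2000,rad/2)
cv2.imwrite('pics/w11.png',np.hstack([cv2.resize(a.p[:,:,::-1],None,fx=.8,fy=.8),cv2.copyMakeBorder(o[:,:,::-1],0,144,0,0,0)]))
go(.5515,.0065,.12,85)
```

```text
disc rel tcp -0.011150146484374998 0.0038855400085449215 32.257930755615234
t 18.27 tcp [ 0.4069 -0.1502  0.1201] close 85.0 q6 -2.07 open 0.687 | delta [-0.1303  0.1687  0.0003] [-0.0034  0.006  -0.0003] len 0.213
```

View pics/w11.png

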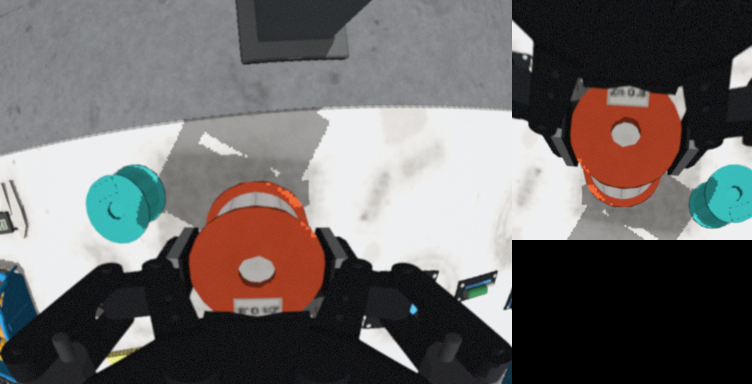

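The orange spool is held, with its hub at (257,269) in the left image. The state was still settling, so I'll move to the pad and measure there.

Call:
carry_out(deltas=[-0.032,0.042,-0.005,0,0,0,-0.065,0.084,-0.005,0,0,0,-0.098,0.126,-0.005,0,0,0,-0.13,0.168,0,0,0,0,-0.13,0.168,0,0,0,0])

```text
time: 18.9
eef_pos: [0.5496, 0.0095, 0.1132]
tcp_rot: [0.042, 0.999, 0.0, -0.001]
contact_force: [-0.7, -0.3, -2.6]
opening: 0.684
finger_force: 65.4
```

Call:
carry_out(deltas=[0,0,0.02,0,0,0,0,0,0.03,0,0,0,0,0,0.03,0,0,0])

```text
time: 19.27
eef_pos: [0.5476, 0.0067, 0.0836]
tcp_rot: [0.044, 0.999, 0.0, -0.002]
contact_force: [0.2, -0.1, -1.4]
opening: 0.686
finger_force: 65.4
```

Run:
```python
from wr import *
from go import go
for i in range(2):
    a=W();s=ctrl.get_state();z=s['eef_pos'][2]+.033;x,y=s['eef_pos'][:2]
    o=np.ascontiguousarray(a.ortho(x-.06,x+.06,y-.06,y+.06,z))
    h=cv2.cvtColor(o,cv2.COLOR_RGB2HSV);b=cv2.inRange(h,(0,120,60),(16,255,255))
    hub=255-b;n,l,st,c=cv2.connectedComponentsWithStats(hub,connectivity=4)
    for j in range(1,n):
        if 300<st[j,4]<2500 and abs(c[j,0]-120)<25 and abs(c[j,1]-120)<30: print('hub rel tcp',(.06-c[j,1]/2000).round(4),(.06-c[j,0]/2000).round(4),st[j])
    q=np.ascontiguousarray(a.ortho(x-.09,x+.07,y-.09,y+.09,.004))
    print(x,y,s['eef_pos'][2])
cv2.imwrite('pics/o12.png',np.hstack([q,cv2.copyMakeBorder(o,0,80,0,0,0)])[:,:,::-1])
go(.5515,.0065,.019,85)
```

```text
hub rel tcp -0.0032 0.0019 [102 114  30  26 602]
0.5484598030322511 0.006584348668530654 0.08467765484863492
hub rel tcp -0.0028 0.0018 [102 113  30  26 602]
0.5491095640998932 0.006558797075224415 0.08545408651895821
t 19.38 tcp [0.5491 0.0066 0.0855] close 84.9 q6 -1.66 open 0.685 | delta [-0.0024  0.0002  0.0665] [-0.0001  0.0001 -0.0013] len 0.066
```

View pics/o12.png

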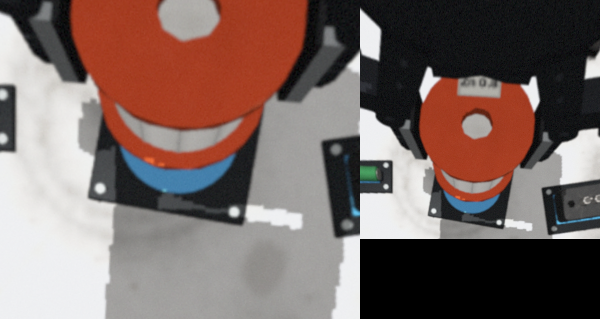

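The spool is over its pad: the lower silhouette edge is at row 193 of the left panel and the hub is at (118,126) in the right panel. It needs a shift of about 6 mm forward, then down.

Call:
carry_out(deltas=[-0.006,-0.001,0.03,0,0,0,-0.006,-0.001,0.052,0,0,0,-0.006,-0.001,0.062,0,0,0,-0.006,-0.001,0.066,0,0,0,-0.006,-0.001,0.066,0,0,0])

```text
time: 20.0
eef_pos: [0.5563, 0.0053, 0.0208]
tcp_rot: [0.044, 0.999, -0.0, 0.001]
contact_force: [-0.6, 0.4, -2.5]
opening: 0.682
finger_force: 65.9
```

Call:
carry_out(deltas=[0,0,0,0,0,0,0,0,0,0,0,0,0,0,0,0,0,0,0,0,0,0,0,0], grip=100)

```text
time: 20.5
eef_pos: [0.5552, 0.0055, 0.0194]
tcp_rot: [0.044, 0.999, -0.0, 0.0]
contact_force: [0.3, -1.1, -0.8]
opening: 1.004
finger_force: 0.0
```

Call:
carry_out(deltas=[0,0,-0.04,0,0,0,0,0,-0.09,0,0,0,0,0,-0.14,0,0,0,0,0,-0.17,0,0,0,0,0,-0.17,0,0,0])

```text
time: 21.12
eef_pos: [0.557, 0.0052, 0.1928]
tcp_rot: [0.044, 0.999, -0.0, 0.003]
contact_force: [0.1, -0.1, 0.3]
opening: 0.998
finger_force: 0.0
```

Run:
```python
from wr import *
from go import go
a=W();s=ctrl.get_state();print(s['eef_pos'])
q=a.ortho(.44,.62,-.19,.31,.004,1400);q2=a.ortho(.44,.62,-.19,.31,.052,1400)
cv2.imwrite('pics/o13.png',np.vstack([q,q2])[:,:,::-1])
go(.45,.33,.25,85)
```

```text
[0.55554786 0.00543755 0.19017249]
t 21.18 tcp [0.5555 0.0054 0.1902] close 85.0 q6 -1.66 open 0.999 | delta [ 0.1335  0.3141 -0.0602] [-0.0002  0.0022 -0.0005] len 0.346
```

View pics/o13.png

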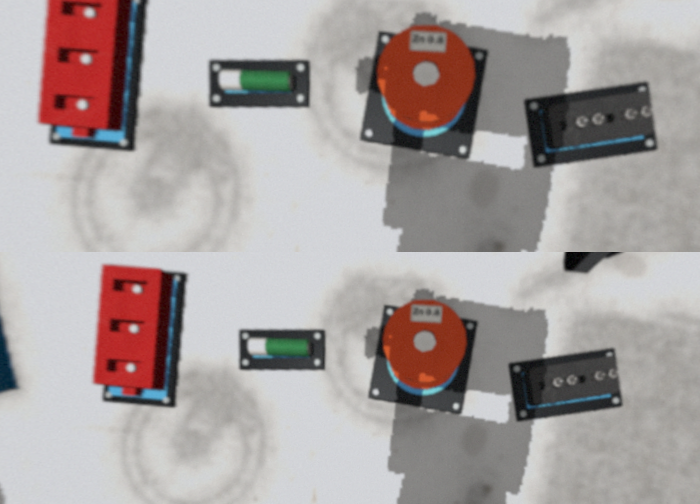

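All four things are on their pads. The spool disc is centred at (425,345) in the lower panel, about 1 mm from its silhouette. I'll clear the arm and check with the top camera.

Call:
carry_out(deltas=[0.02,0.06,-0.02,0,0,0,0.04,0.12,-0.04,0,0,0,0.06,0.18,-0.05,0,0,0,0.09,0.24,-0.06,0,0,0,0.12,0.29,-0.06,0,0,0])

```text
time: 21.8
eef_pos: [0.4639, 0.2973, 0.2472]
tcp_rot: [0.044, 0.999, -0.001, -0.001]
contact_force: [0.5, 0.5, -0.6]
opening: 1.001
finger_force: 0.0
```

Call:
carry_out(deltas=[0.03,0.05,0,0,0,0,0.06,0.1,0,0,0,0,0.09,0.15,0,0,0,0,0.12,0.2,0,0,0,0,0.15,0.25,0,0,0,0])

```text
time: 22.42
eef_pos: [0.336, 0.5588, 0.2457]
tcp_rot: [0.044, 0.999, -0.002, -0.001]
contact_force: [1.8, -0.3, -0.1]
opening: 1.001
finger_force: 0.0
```

Run:
```python
from seg import *
rgb,_=snap('top');print(ctrl.get_state()['eef_pos'])
p=cv2.cvtColor(rgb,cv2.COLOR_RGB2HSV);H,S,V=[p[...,i].astype(int) for i in range(3)]
v,u=np.mgrid[:480,:640]
def win(cx,cy,r): return (abs(u-cx)<r)&(abs(v-cy)<r)
print('block',*rect('top',win(268,231,30)&(((H<8)|(H>172))&(S>120)),.02))
print('bits',*rect('top',win(394,249,15)&(V<70),.022))
print('spool',*rect('top',win(352,238,20)&((H<15)|(H>172))&(S>90),.052))
print('green',*rect('top',win(310,236,14)&(H>45)&(H<78)&(S>60),.018))
cv2.imwrite('pics/top2.png',cv2.resize(rgb[190:290,230:430,::-1],(800,400),interpolation=cv2.INTER_CUBIC))
```

```text
[0.33203567 0.56393008 0.24541133]
block 568 mean [0.5731 0.2404] rect c [571.3 240.4] size [48.1 99.5] long axis deg 175.4
bits 245 mean [ 0.5328 -0.1087] rect c [ 531.4 -110.3] size [33.8 78.5] long axis deg 101.5
spool 348 mean [0.5516 0.0063] rect c [553.   6.] size [56.9 61.9] long axis deg 87.0
green 67 mean [0.5587 0.1149] rect c [559.1 114.7] size [31.5 15.8] long axis deg 84.0
```

View pics/top2.png

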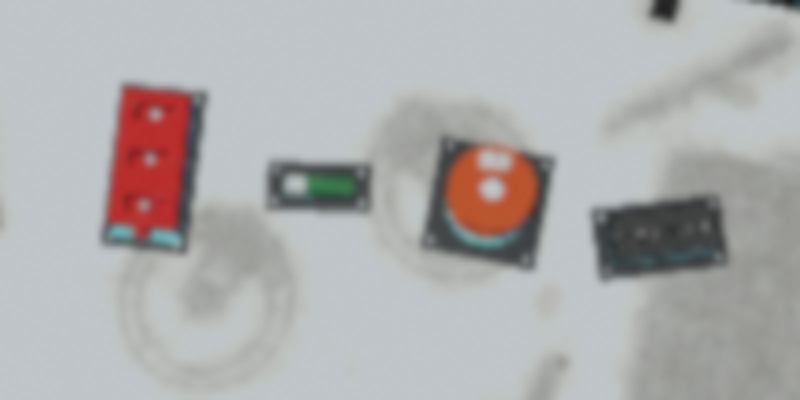

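The top view shows all four on their pads: block (150,160), battery (320,185), spool (492,200) and bits (660,235). Each is within about 3 mm of its silhouette, and the arm is clear, so I'm handing in.

```bash
python3 -c "
from plant import ctrl
print(ctrl.sign_off())"
```

```text
the job is handed in; nothing more can be done
None
```

The red block, bit holder, solder spool and green battery are each upright on their own pad, about 3 mm or less off centre by the top camera. The job was handed in after about 22 s with the mug and glue bottle left alone; the hand-in gave no verdict.

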